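# Slide the vinegar bottle home in the level checker and start the check

## Robot

A 6-joint arm with a two-finger parallel gripper is mounted at the origin on the work surface. World frame = base frame: x ahead of the robot, y to its left, z up, the work surface at z = 0. Lengths are in m, angles in rad, forces in N, time in s.
With the tool pointing down it reaches from about 0.35 to 0.975 m from the base axis. Payload 4.9 kg.
Tool frame: the origin (TCP) lies at the very end of the fingers, on their centre line; the grasp point (between the pads) lies 19 mm behind it; z points along the fingers, y is the line along which they close (so a half turn about z gives the same grasp; the last joint's range is limited). The gripper opens to 85 mm and grips with 20 to 120 N. Pads are 22 mm wide; open, the fingers measure 114 mm over their backs; the gripper's body (76 mm by 85 mm) begins 54 mm behind the grasp point. The pads swing forward as they close: fully open they stand 13 mm farther back than shut.
Start: joints at [-1.296, 0.053, 1.613, -0, 1.476, -0.119], TCP at [0.24, -0.577, 0.231] pointing down, gripper open.
Joint ranges: [-3.01, 3.01], [-1.01, 2.22], [0.06, 2.58], [-1.02, 4.17], [0.09, 2.62], [-3.14, 3.14]. Speed limits (rad/s): [2.57, 2.57, 3.14, 3.14, 3.14, 3.14].

## Interface

Orientations are given as a rotation vector (axis times angle).
In Python, from bench import manip gives the robot as it stands. Calls block until the motion is done:
- manip.move_to(position, orientation): joint-space move of the TCP to a pose.
- manip.movel(position, attitude=None, vel=0.15): straight line of the TCP; attitude=None keeps the orientation; vel is the mean speed in m/s.
- manip.movej(angles): joint-space move.
- manip.set_gripper(opening): finger opening in m; the grip force is fixed at half the most; returns when the fingers have stopped.
- manip.hold(seconds).
- manip.inverse_kinematics(position, orientation): joint angles nearest the present ones, or None.
- manip.read_camera(name): name is "side" or "top"; returns (picture, depth): 384x512x3 uint8, red, green, blue; 384x512 float32, m along the optical axis (not along the pixel's ray), 0 where there is no reading.
- manip.camera_model(name): a dict with "fx", "fy", "cx", "cy" (pixels), "k1" (the pictures are not rectified: a ray, as slopes to the right and down, at radius r is drawn at 1 + k1 r^2 times it, then the intrinsics apply), "extrinsics" (4x4, takes a point from camera to world coordinates). Camera axes: x right, y up, looking along -z (the intrinsics and any distortion apply to the point x, -y, -z); pixel columns grow to the right and rows downward; lengths in m; the calibration is good to about 2 mm. A picture is of the moment at which its call begins. camera_model takes no time and is no camera call.
A pose or a line that the arm cannot do raises manip.Unreachable and nothing moves.
- manip.job_done(): hands the job in; it is judged then, once.
Readings, each from a call of its own:
- manip.current_time(): time.
- manip.current_joint_pos(): joint angles.
- manip.current_qvel(): joint speeds.
- manip.current_joint_efforts(): joint torques, N m.
- manip.current_ee_pos(): TCP position.
- manip.current_tcp_rot(): TCP orientation.
- manip.current_wrist_force(): force on the tool from outside, world axes, zero at the start.
- manip.current_wrist_torque(): the same for the moment, N m.
- manip.current_width(): finger opening in m.
- manip.current_finger_force(): force on a finger pad.
Only numpy, scipy, OpenCV 4.12 (cv2) and the standard library are available. Lean on these libraries where they do the work, as an engineer would, in place of code of your own. Each camera call takes 0.05 s, during which the arm holds its last target. There are 200 camera calls.

## Task

Without gripping or lifting it, push the tall amber bottle with the orange cap low on its body so that it slides gently and upright along the bench into the guide fence of the level checker, fully home against the back stop. Then, with the bottle home, press the checker's green button right down and let it go. Do not tip the bottle, and leave the other things where they are.

Things in the scene. Friction and masses are not known exactly. Their poses are not given: they have to be found in the camera images.
- amber_bottle: Tall amber glass vinegar bottle with paper label and orange cap, standing loose on the bench; 0.3 to 0.6 kg. Round: straight body 56 mm across up to 105 mm, then shoulders to a 25 mm neck; 29 mm cap, 200 mm tall in all. Origin at the centre of its underside (on the bench, z = 0), z up. Pushed above about 30 mm from the bench it may tip over.
- nest (a point): Yellow disc on the bench, where the centre of the bottle's underside stands when the bottle is fully home in the checker's fence, touching the back stop (stop face at x = +28 mm). Axes: x points into the checker (direction of the final push), y left of that, z up. No floor or step: the bottle slides on the bench all the way.
- mouth (a point): Middle of the mouth of the fixed aluminium guide fence, on the bench, 45 mm before the nest point; axes as the nest's. Bars 20 mm high. In nest axes: side bars' inner faces at y = +/-32 mm for x = -12 to +30 mm; from there flared bars open to about 100 mm between inner faces at x = -46 mm (outer ends within y = +/-65 mm).
- checker: Fixed level checker; origin and axes as the nest's. White console with a green top behind the back stop, x = +50 to +170, y = -110 to +90 mm, 50 mm high, with the green button and a small screen on top and a thin sensor post at x = +155, y = +80 mm, 195 mm high, its head reaching forward to x = +105 mm.
- start_top (a point): Centre of the top of the round green push button (32 mm across), on the console's top behind the nest, pressed straight down. It moves with the checker.
- start (a joint): Travel of the green button in m: 0 released, 0.006 fully down; spring-loaded, fully down takes 5 N.
- green_bottle: Green glass bottle with a black cap, same shape as the amber bottle (56 mm across, 200 mm tall, about 0.4 kg), loose, to be left alone; origin at the centre of its underside, z up
- pale_bottle: Pale glass bottle with a white cap, same shape as the amber bottle (56 mm across, 200 mm tall, about 0.4 kg), loose, to be left alone; origin at the centre of its underside, z up
- fruit: Whole orange persimmon, 72 mm across, 58 mm tall, loose, to be left alone; origin at the centre of its underside
- sample_jar: Orange jar of dried fruit with a steel lid, 64 mm across, 85 mm tall, loose, to be left alone; origin at the centre of its underside
- tub: White ceramic bowl, 100 mm across, 60 mm tall, loose, to be left alone; origin at the centre of its underside
- brush: Brush with a wooden handle, 180 mm long, lying loose, to be left alone; origin under its middle

How it is judged:
On the way, in this order (a step that is already met when the one before it is completed fails the run):
1. the amber bottle stands upright, fully home in the guide fence (horizontal distance between amber_bottle and nest below 0.009 m and angle between amber_bottle's own z axis and vertical below 0.05 rad and height (world z) of amber_bottle below 0.005 m), for 0.2 s.
2. the green button is pressed down (value of joint start above 0.0045 m), for 0.04 s.
At the end, for the whole second after the job is handed in: The amber bottle stands upright (within 3 degrees) on the bench and at rest, its axis within 9 mm of the nest point; the button has been pressed at least 4.5 mm after that and is released; the other loose things are within 20 mm of where they were (all of step 1 and linear speed of amber_bottle below 0.01 m/s and value of joint start below 0.0015 m and distance of each of green_bottle, pale_bottle, fruit, sample_jar, tub, brush from where it was at the start of the episode below 0.02 m); the robot touches nothing.
It fails at once if the amber bottle is tipped more than 14 degrees (angle between amber_bottle's own z axis and vertical above 0.25 rad).
It fails at once if the amber bottle is lifted off the bench (height (world z) of amber_bottle above 0.012 m).
It fails at once if the button is pressed while the bottle is not home (value of joint start above 0.003 m and not (horizontal distance between amber_bottle and nest below 0.009 m and angle between amber_bottle's own z axis and vertical below 0.05 rad and height (world z) of amber_bottle below 0.005 m)).
It fails at once if the amber bottle is gripped, or shoved with more than 35 N (contact force between the fingers and amber_bottle above 35 N).
It fails at once if one of the other loose things is moved more than 20 mm (distance of any of green_bottle, pale_bottle, fruit, sample_jar, tub, brush from where it was at the start of the episode above 0.02 m).
It also fails if it takes over 64 s, if anything falls off the work surface, if the arm or the gripper's body presses on something with over 40 N, if the wrist force passes 120 N, or if a joint passes its speed limit or range.

## Working session

There is one attempt and no reset: what is moved stays moved. The work goes in short steps, each a Python script; the robot and the scene stay as the last script left them, time stands still between calls to the robot, and variables do not carry over. Pictures are saved under pics/ and viewed, at most 10 in all, crops included, and the job is handed in when it is done.

```bash
ls; mkdir -p pics
cat > h.py <<'E'
import numpy as np, cv2
from bench import manip
def pts(name, depth):
    """world point for every pixel from depth"""
    m=manip.camera_model(name); v,u=np.mgrid[0:depth.shape[0],0:depth.shape[1]]
    K=np.array([[m["fx"],0,m["cx"]],[0,m["fy"],m["cy"]],[0,0,1.]])
    r=cv2.undistortPoints(np.stack([u,v],-1).reshape(-1,1,2).astype(np.float64),K,np.array([m["k1"],0,0,0,0.])).reshape(*depth.shape,2)
    d=np.stack([r[...,0],-r[...,1],-np.ones(depth.shape)],-1); T=np.array(m["extrinsics"])
    dw=d@T[:3,:3].T
    return T[:3,3]+dw*depth[...,None], dw, T[:3,3]
def plane(dw,o,z): return o+dw*((z-o[2])/dw[...,2])[...,None]
E
python3 - <<'E'
from h import *
for n in("side","top"):
    p,d=manip.read_camera(n); cv2.imwrite(f"pics/{n}0.png",p[...,::-1]); np.savez(f"{n}0.npz",p=p,d=d)
    print(n,np.round(manip.camera_model(n)["extrinsics"],3).tolist())
print(manip.current_time(),manip.current_tcp_rot())
E
```

```text
pics
side [[-0.901, 0.321, -0.292, 0.223], [-0.434, -0.679, 0.592, 0.623], [-0.008, 0.66, 0.751, 0.869], [0.0, 0.0, 0.0, 1.0]]
top [[0.009, 0.999, -0.048, 0.476], [-1.0, 0.009, -0.013, -0.034], [-0.012, 0.048, 0.999, 1.056], [0.0, 0.0, 0.0, 1.0]]
0.1 [-3.07904272e+00 -6.14228323e-01  2.24890044e-04]
```

View pics/top0.png

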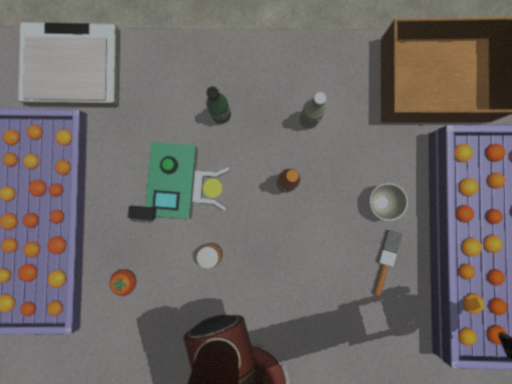

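View pics/side0.png

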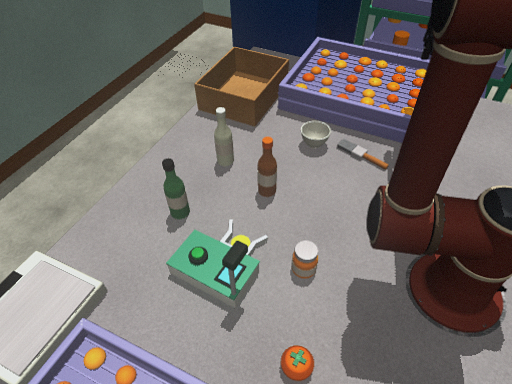

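Top view: amber cap is at (289,177), the nest disc at (212,188) with the fence opening to the right (−y world), and the button at (168,165). The green bottle is at (218,107), the pale bottle at (314,112), the jar at (208,257) and the bowl at (388,202). The push runs roughly along +y.

```bash
cat > meas.py <<'E'
from h import *
def big(mask):
    n,l,s,c=cv2.connectedComponentsWithStats(mask.astype(np.uint8)); i=1+np.argmax(s[1:,4]); return l==i,c[i],s[i]
def box(shape,x0,x1,y0,y1):
    m=np.zeros(shape,bool); m[y0:y1,x0:x1]=1; return m
def capfit(P,xy):
    """bottle axis from the cap-top depth points near z=0.2"""
    m=(P[...,2]>.193)&(P[...,2]<.208)&(np.hypot(P[...,0]-xy[0],P[...,1]-xy[1])<.05)
    return np.append((P[m][:,:2].min(0)+P[m][:,:2].max(0))/2, m.sum())
E
python3 - <<'E'
from meas import *
z=np.load("top0.npz"); p,d=z["p"],z["d"]; hsv=cv2.cvtColor(p,cv2.COLOR_RGB2HSV); H,S,V=[hsv[...,i].astype(int) for i in range(3)]
P,dw,o=pts("top",d); G=plane(dw,o,0.); sh=H.shape
print("bench z",np.median(P[230:250,250:350,2]))
m,c,_=big((H>22)&(H<35)&(S>150)&(V>80)&box(sh,195,235,170,205)); nest=G[m].mean(0); print("nest px",c,nest[:2],m.sum(),np.median(P[m][:,2]))
m,c,_=big((H>5)&(H<20)&(S>180)&(V>140)&box(sh,275,305,160,200)); print("amber cap px",c,P[m].mean(0),m.sum())
for xy in [(P[m].mean(0)[:2])]: print("cap fit",capfit(P,xy))
m,c,_=big((H>70)&(H<95)&(S>120)&box(sh,140,200,135,225)&(P[...,2]>.04)&(P[...,2]<.056)); T=plane(dw,o,.05)[m][:,:2]
r=cv2.minAreaRect((T*1000).astype(np.float32)); print("console top",r,cv2.boxPoints(r))
m,c,_=big((S>150)&(H>45)&(H<70)&box(sh,155,182,150,178)); print("button",c,P[m].mean(0),np.median(P[m][:,2]),m.sum())
# fence points at ~20mm
m=(P[...,2]>.012)&(P[...,2]<.028)&box(sh,192,235,160,215)&(S<60)&(V>130)
F=P[m][:,:2]; print("fence",m.sum(),F.min(0),F.max(0))
# others near: tall points clusters
m=(P[...,2]>.03)&box(sh,90,420,80,300); n,l,s,c=cv2.connectedComponentsWithStats(m.astype(np.uint8))
for i in range(1,n):
    if s[i,4]>30: q=P[l==i]; print(np.round(c[i]),np.round(np.r_[q.min(0),q.max(0)],3))
# side view
z=np.load("side0.npz"); p,d=z["p"],z["d"]; hsv=cv2.cvtColor(p,cv2.COLOR_RGB2HSV); H,S,V=[hsv[...,i].astype(int) for i in range(3)]
P,dw,o=pts("side",d); G=plane(dw,o,0.)
m,c,_=big((H>22)&(H<35)&(S>150)&(V>80)&box(sh,220,260,225,255)); print("side nest",c,G[m].mean(0))
m,c,_=big((H>3)&(H<20)&(S>180)&(V>140)&box(sh,255,280,130,160)); print("side cap",c,P[m].mean(0))
m,c,_=big((S>150)&(H>45)&(H<75)&box(sh,185,212,240,268)); print("side button",c,P[m].mean(0),P[m][:,2].max())
E
```

```text
bench z 0.00020002323584078496Traceback (most recent call last):
  File "<stdin>", line 5, in <module>
  File "meas.py", line 3, in big
    n,l,s,c=cv2.connectedComponentsWithStats(mask.astype(np.uint8)); i=1+np.argmax(s[1:,4]); return l==i,c[i],s[i]
                                                                         ~~~~~~~~~^^^^^^^^^
    return _wrapfunc(a, 'argmax', axis=axis, out=out, **kwds)
    return bound(*args, **kwds)
ValueError: attempt to get argmax of an empty sequence
```

```bash
cat > m1.py <<'E'
from meas import *
def load(n):
    z=np.load(f"{n}0.npz"); p,d=z["p"],z["d"]; hsv=cv2.cvtColor(p,cv2.COLOR_RGB2HSV); return hsv,*pts(n,d)
hsv,P,dw,o=load("top"); H,S,V=[hsv[...,i].astype(int) for i in range(3)]; G=plane(dw,o,0.); sh=H.shape
for u,v in [(212,188),(289,176),(168,165),(160,150)]: print(u,v,hsv[v,u],P[v,u])
def show(t,m,Q):
    if m.any(): M,c,_=big(m); print(t,np.round(c,1),np.round(Q[M].mean(0),4),np.round(Q[M].min(0),3),np.round(Q[M].max(0),3),M.sum())
    else: print(t,"none")
show("nest",(H>22)&(H<40)&(S>110)&box(sh,195,235,170,205),G)
show("cap",(H<20)&(S>170)&(P[...,2]>.19)&box(sh,275,305,160,200),P)
m,c,_=big((P[...,2]>.04)&(P[...,2]<.056)&box(sh,140,200,135,225)); T=plane(dw,o,.05)[m][:,:2]
r=cv2.minAreaRect((T*1000).astype(np.float32)); print("console",r,cv2.boxPoints(r).round(0).tolist())
show("button z",(P[...,2]>.056)&box(sh,155,182,150,178),P)
m=(P[...,2]>.012)&(P[...,2]<.028)&box(sh,195,240,160,215); F=P[m][:,:2]; print("fence",m.sum(),F.min(0),F.max(0))
m=(P[...,2]>.03)&box(sh,90,420,80,300); n,l,s,c=cv2.connectedComponentsWithStats(m.astype(np.uint8))
for i in range(1,n):
    if s[i,4]>30: q=P[l==i]; print(np.round(c[i]),np.round(np.r_[q.min(0),q.max(0)],3))
hsv,P,dw,o=load("side"); H,S,V=[hsv[...,i].astype(int) for i in range(3)]; G=plane(dw,o,0.)
for u,v in [(240,241),(267,142),(198,254)]: print(u,v,hsv[v,u],P[v,u])
show("side nest",(H>22)&(H<40)&(S>110)&box(sh,220,260,225,255),G)
show("side cap",(H<20)&(S>170)&(P[...,2]>.19)&box(sh,255,280,130,160),P)
show("side button",(P[...,2]>.056)&box(sh,185,212,240,268),P)
E
python3 m1.py
```

```text
212 188 [ 32 140 164] [ 0.54115243  0.10330872 -0.00175771]
289 176 [ 17 168 158] [ 0.5577969  -0.09907292  0.20060784]
168 165 [ 67 154 136] [0.59692775 0.21175841 0.06885802]
160 150 [ 76 109 133] [0.63977933 0.23878933 0.05018781]
nest [212.1 187.7] [0.5419 0.1029 0.    ] [0.518 0.078 0.   ] [0.567 0.129 0.   ] 257
cap none
console ((559.7452392578125, 209.7852783203125), (120.97069549560547, 201.59849548339844), 85.8004379272461) [[455.0, 157.0], [656.0, 142.0], [665.0, 263.0], [464.0, 277.0]]
button z [168.4 164.7] [0.5982 0.2117 0.0644] [0.576 0.19  0.056] [0.623 0.236 0.074] 243
fence 473 [0.47908166 0.05379323] [0.61844839 0.1494814 ]
[103.  91.] [ 0.476 -0.034  0.03   0.836  0.437  1.056]
[396. 104.] [ 0.476 -0.462  0.03   0.839 -0.034  1.056]
[217. 104.] [ 0.476 -0.034  0.033  0.778  0.105  1.056]
[313. 110.] [ 0.476 -0.194  0.03   0.762 -0.034  1.056]
[168. 183.] [ 0.456 -0.034  0.03   0.665  0.275  1.056]
[288. 180.] [ 0.476 -0.131  0.033  0.584 -0.034  1.056]
[392. 201.] [ 0.457 -0.42   0.03   0.552 -0.034  1.056]
[209. 256.] [ 0.327 -0.034  0.031  0.476  0.128  1.056]
[122. 282.] [ 0.251 -0.034  0.03   0.476  0.368  1.056]
240 241 [ 32 166 183] [5.42601068e-01 9.89598581e-02 1.90799552e-04]
267 142 [ 13 210 220] [ 0.55214976 -0.09358825  0.20082662]
198 254 [ 66 163 189] [0.59259238 0.21909208 0.068967  ]
side nest [240.8 239.7] [0.5428 0.0941 0.    ] [ 0.516  0.077 -0.   ] [0.566 0.118 0.   ] 132
side cap [267.  140.3] [ 0.5559 -0.1016  0.1991] [ 0.544 -0.116  0.193] [ 0.568 -0.091  0.203] 59
side button [197.6 254.7] [0.5935 0.22   0.0666] [0.223 0.192 0.056] [0.62  0.623 0.869] 238
```

```bash
cat > g.py <<'E'
from h import *
from scipy.spatial.transform import Rotation as R
u=np.array([.074,.997,0]); u/=np.linalg.norm(u); w=np.array([-u[1],u[0],0]); Z=np.array([0,0,1.])
nest=np.array([.5418,.102,0]); amber=np.array([.5565,-.10,0]); button=np.array([.598,.2115,.069])
def att(th,s=1):
    z=np.sin(th)*u-np.cos(th)*Z; y=s*w; return R.from_matrix(np.c_[np.cross(y,z),y,z]).as_rotvec()
def at(c,back,z): return c-back*u+z*Z
E
python3 - <<'E'
from g import *
for th in (35,42,50):
  for s in(1,-1):
    a=att(np.radians(th),s)
    print(th,s,[None if q is None else np.round(q,2).tolist() for q in (manip.inverse_kinematics(p,a) for p in (at(amber,.075,.2),at(amber,.075,.014),at(nest,.032,.014),at(nest,.1,.2)))])
for s in (1,-1): print("btn",s,[None if q is None else np.round(q,2).tolist() for q in (manip.inverse_kinematics(button+[0,0,h],att(0,s)) for h in(.12,0))])
E
```

```text
35 1 [[-0.67, 0.14, 1.66, 0.5, 1.7, 2.52], [-0.67, 0.37, 1.74, 0.5, 1.43, 2.37], [-0.31, 0.17, 1.98, 0.64, 1.22, 2.61], [-0.43, -0.07, 1.88, 0.57, 1.58, 2.72]]
35 -1 [[-0.67, 0.14, 1.66, 0.5, 1.7, -0.62], [-0.67, 0.37, 1.74, 0.5, 1.43, -0.77], [-0.31, 0.17, 1.98, 0.64, 1.22, -0.53], [-0.43, -0.07, 1.88, 0.57, 1.58, -0.42]]
42 1 [[-0.71, 0.18, 1.65, 0.58, 1.76, 2.49], [-0.71, 0.43, 1.7, 0.57, 1.51, 2.33], [-0.36, 0.22, 1.97, 0.73, 1.29, 2.52], [-0.47, -0.03, 1.88, 0.66, 1.62, 2.66]]
42 -1 [[-0.71, 0.18, 1.65, 0.58, 1.76, -0.65], [-0.71, 0.43, 1.7, 0.57, 1.51, -0.82], [-0.36, 0.22, 1.97, 0.73, 1.29, -0.62], [-0.47, -0.03, 1.88, 0.66, 1.62, -0.48]]
50 1 [[-0.74, 0.24, 1.63, 0.67, 1.84, 2.46], [-0.74, 0.5, 1.66, 0.65, 1.61, 2.28], [-0.4, 0.28, 1.96, 0.83, 1.36, 2.43], [-0.52, 0.02, 1.88, 0.77, 1.68, 2.61]]
50 -1 [[-0.74, 0.24, 1.63, 0.67, 1.84, -0.68], [-0.74, 0.5, 1.66, 0.65, 1.61, -0.86], [-0.4, 0.28, 1.96, 0.83, 1.36, -0.71], [-0.52, 0.02, 1.88, 0.77, 1.68, -0.53]]
btn 1 [[0.22, 0.1, 1.63, -0.0, 1.41, -2.84], [0.22, 0.22, 1.71, -0.0, 1.21, -2.84]]
btn -1 [[0.22, 0.1, 1.63, -0.0, 1.41, 0.3], [0.22, 0.22, 1.71, -0.0, 1.21, 0.3]]
```

Run:
```python
from g import *
a=att(np.radians(42),-1)
manip.move_to(at(amber,.09,.2),a); manip.set_gripper(.028)
manip.movel(at(amber,.085,.013),vel=.15)
print(manip.current_time(),manip.current_ee_pos(),manip.current_width(),manip.current_wrist_force())
ps=[manip.read_camera(n)[0][...,::-1] for n in("top","side")]
cv2.imwrite("pics/a.png",np.hstack([cv2.resize(ps[0][100:260,180:380],None,fx=2,fy=2),cv2.resize(ps[1][100:260,150:350],None,fx=2,fy=2)]))
```

```text
3.8583 [ 0.55096844 -0.18539118  0.01412102] 0.02767195188154704 [ 0.47634692 -0.47176455 -0.30782826]
```

View pics/a.png

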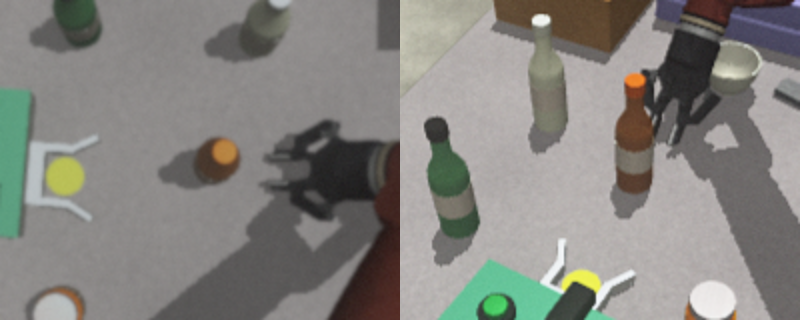

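Fingertips stand low behind the bottle, at crop (268,157) and (268,183), and straddle its line. Nothing has been disturbed, so I start the push.

```bash
cat >> g.py <<'E'
def fu(): return float(np.dot(manip.current_wrist_force(),u))
def capnow():
    from meas import capfit
    out=[]
    for n in("top","side"):
        p,d=manip.read_camera(n); P,dw,o=pts(n,d); hsv=cv2.cvtColor(p,cv2.COLOR_RGB2HSV)
        m=(hsv[...,0]<22)&(hsv[...,1]>140)&(P[...,2]>.18)&(P[...,2]<.21)&(abs(P[...,0]-.55)<.07)&(P[...,1]>-.15)&(P[...,1]<.15)
        out.append((np.round((P[m].min(0)+P[m].max(0))/2,4).tolist(),int(m.sum()))); cv2.imwrite(f"last_{n}.png",p[...,::-1])
    return out
E
python3 - <<'E'
from g import *
print(capnow())
manip.movel(at(amber,.036,.013),vel=.05); print("f",fu(),capnow())
W=nest-.08*u
for s in (.5,1):
    manip.movel(at(amber,.036,.013)*(1-s)+at(W,.034,.013)*s,vel=.05); print(s,"f",fu(),manip.current_ee_pos(),capnow())
print(manip.current_time(),at(W,0,0))
a,b=[cv2.imread(f"last_{n}.png") for n in("top","side")]
cv2.imwrite("pics/b.png",np.hstack([cv2.resize(a[100:260,160:360],None,fx=2,fy=2),cv2.resize(b[120:280,150:350],None,fx=2,fy=2)]))
E
```

```text
[([0.5582, -0.1061, 0.1966], 120), ([0.5567, -0.1016, 0.1917], 107)]
f -1.171848228319141 [([0.5586, -0.1049, 0.1956], 117), ([0.557, -0.1023, 0.1915], 105)]
0.5 f -1.1288029131914896 [ 0.54353576 -0.07366272  0.0130037 ] [([0.5448, -0.0442, 0.1929], 124), ([0.5429, -0.0425, 0.1908], 109)]
1 f -0.9439116379438991 [ 0.53325105 -0.01156592  0.01297612] [([0.535, 0.0176, 0.1945], 122), ([0.5311, -0.0547, 0.1947], 123)]
8.3083 [0.53587848 0.02221945 0.        ]
```

View pics/b.png

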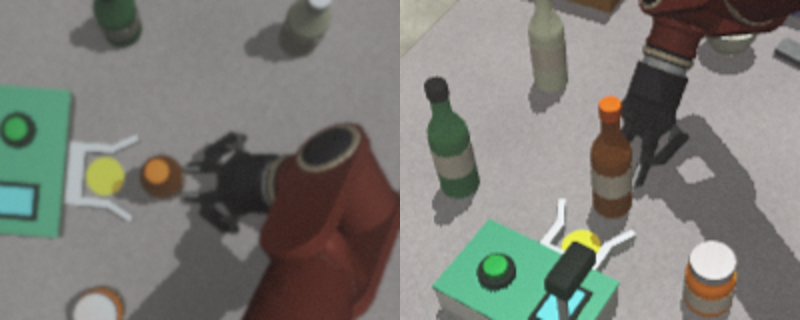

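Bottle is upright in the cradle and lined up with the mouth (bottle at crop (160,177), disc at (104,177)). Next comes the final push with force watched.

Run:
```python
from g import *
manip.movel(at(nest,.045,.013),vel=.05); print("f",fu(),capnow()[0])
for k in range(24):
    b=.044-.001*k; manip.movel(at(nest,b,.013),vel=.02); f=fu(); print(round(b,4),round(f,2),end="; ")
    if f<-5: break
print(manip.current_ee_pos(),capnow(),manip.current_time())
a,b=[cv2.imread(f"last_{n}.png") for n in("top","side")]
cv2.imwrite("pics/c.png",np.hstack([cv2.resize(a[110:270,130:330],None,fx=2,fy=2),cv2.resize(b[140:300,150:350],None,fx=2,fy=2)]))
```

```text
f -1.3792131079491197 ([0.5403, 0.0852, 0.1935], 124)
0.044 -2.66; 0.043 -3.51; 0.042 -1.44; 0.041 -2.23; 0.04 -2.42; 0.039 -2.08; 0.038 -1.75; 0.037 -2.94; 0.036 -2.63; 0.035 -2.59; 0.034 -1.78; 0.033 -2.96; 0.032 -2.4; 0.031 -2.8; 0.03 -2.11; 0.029 -2.44; 0.028 -5.16; [0.53980647 0.07375002 0.01299855] [([0.5413, 0.1013, 0.1947], 117), ([0.5234, 0.022, 0.1909], 136)] 14.2917
```

View pics/c.png

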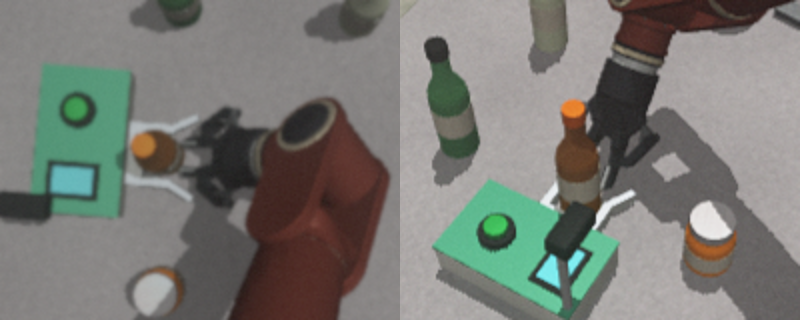

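Bottle is home and upright in the fence (cap at crop (145,146)), and the force step shows stop contact. I'll give it a light confirming push, then retreat and hover over the button.

Run:
```python
from g import *
for b in (.0275,.027,.0265,.026):
    if fu()<-9: break
    manip.movel(at(nest,b,.013),vel=.02); print(b,round(fu(),2))
manip.hold(.3); print(capnow()[0])
manip.movel(at(nest,.05,.013),vel=.03); manip.movel(at(nest,.12,.02),vel=.1); manip.movel(at(nest,.13,.33),vel=.2)
manip.set_gripper(0)
v=att(0,-1)
manip.move_to(button+[0,0,.26],v); manip.movel(button+[0,0,.04],vel=.15)
print(manip.current_ee_pos(),manip.current_time(),manip.current_width(),manip.current_wrist_force())
from meas import *
print(capnow())
a,b=[cv2.imread(f"last_{n}.png") for n in("top","side")]
cv2.imwrite("pics/d.png",np.hstack([cv2.resize(a[80:280,80:280],None,fx=2,fy=2),cv2.resize(b[120:320,150:350],None,fx=2,fy=2)]))
```

```text
0.0275 -6.35
0.027 -8.89
0.0265 -10.98
([0.5414, 0.1016, 0.1933], 118)
[0.59885747 0.21169207 0.11037136] 21.9417 -1.1849225843342537e-05 [ 0.50380273 -0.71090759  0.09808162]
[([0.5413, 0.101, 0.1955], 115), ([0.5398, 0.1045, 0.1907], 135)]
```

View pics/d.png

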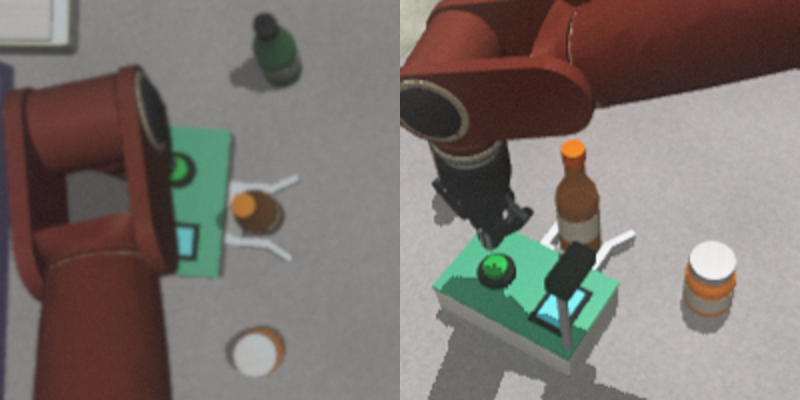

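Run:
```python
from h import *
p,d=manip.read_camera("side"); P,_,_=pts("side",d); h=cv2.cvtColor(p,cv2.COLOR_RGB2HSV)
ok=(d>0)&(d<2)
m=ok&((h[...,0]<8)|(h[...,0]>172))&(h[...,1]>120)&(P[...,2]>.14)&(P[...,1]>.12)&(P[...,0]>.35)&(P[...,0]<.75)
for x in np.arange(.36,.7,.04):
    q=P[m&(abs(P[...,0]-x)<.02)]
    if len(q): print(round(x,2),len(q),q[:,2].min().round(3),q[:,1].min().round(3),q[:,1].max().round(3))
k=ok&(h[...,2]<70)&(P[...,2]>.1)&(abs(P[...,0]-.598)<.12)&(P[...,1]>.1)&(P[...,1]<.3); q=P[k]; print("dark",q.min(0),q.max(0))
k=ok&(abs(P[...,2]-.19)<.02)&(P[...,0]<.5)&(P[...,0]>.42)&(P[...,1]>.15)&(P[...,1]<.3); print("post head",P[k].min(0),P[k].max(0))
```

```text
0.36 1073 0.469 0.143 0.214
0.4 1263 0.427 0.149 0.221
0.44 1276 0.391 0.156 0.24
0.48 1400 0.378 0.128 0.249
0.52 1022 0.367 0.135 0.258
0.56 1030 0.315 0.143 0.265
0.6 760 0.317 0.156 0.272
0.64 52 0.418 0.165 0.224
dark [0.47801827 0.14355219 0.11809248] [0.65716714 0.27980405 0.46814311]
post head [0.45242695 0.21508132 0.17000238] [0.48535011 0.27612233 0.19411479]
```

Arm clears the post by more than 0.1 m, so I press.

Run:
```python
from g import *
f0=manip.current_wrist_force()[2]
manip.movel(button+[0,0,.006],vel=.08)
for k in range(40):
    z=.005-.001*k; manip.movel(button+[0,0,z],vel=.02); f=manip.current_wrist_force()[2]-f0; print(round(z,4),round(f,2),end="; ")
    if f>12 or z<-.014: break
manip.hold(.3); print(manip.current_wrist_force(),manip.current_ee_pos())
manip.movel(button+[0,0,.05],vel=.08); manip.hold(.3)
print(capnow(),manip.current_time())
```

```text
0.005 -0.35; 0.004 -0.68; 0.003 -1.05; 0.002 -0.59; 0.001 0.39; 0.0 1.52; -0.001 2.41; -0.002 3.17; -0.003 1.92; -0.004 3.48; -0.005 3.13; -0.006 9.18; -0.007 11.77; -0.008 16.13; [-6.1971493  -2.17120926 17.67971737] [0.59832226 0.21156298 0.06384528]
[([0.5414, 0.1015, 0.1949], 116), ([0.5393, 0.105, 0.1905], 138)] 27.7417
```

The button bottomed out (force stepped past 5 N), was released, and the bottle is unchanged. Handing in.

```bash
python3 -c "
from bench import manip
print(manip.job_done())"
```

```text
the job is handed in; nothing more can be done
None
```

The amber bottle was pushed upright and fully home against the back stop, the green button was pressed to its end stop and released, and the job was handed in at about 28 s; no verdict was returned, and I did not re-measure the other loose things at the end.

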